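# Stand the tipped bottle back in its caddy and swing the retaining bar over

## Task

The amber bottle has tipped forward out of its well in the bottle caddy and leans on the caddy's front rail. Push it back upright with your fingers so that it drops flat into its well, then push the caddy's hinged retaining bar over from behind the bottles and press it fully down in front of them. Do not lift either bottle, do not knock the green one over, and leave the other things on the worktop where they are.

Things in the scene. Friction and masses are not known exactly. Their poses are not given: they have to be found in the camera images.
- caddy: Bottle caddy fixed to the worktop: dark wooden base 135 (x) x 200 (y) x 18 mm high, two round wells side by side along y. Origin: centre of its underside. Its x axis runs from the front (-x: an open ledge in which a bar spoon lies) to the back (+x), z up. Two dark posts, 16 mm wide, at x = 58, y = +-93 mm rise to z = 126 mm and carry the retaining bar.
- front_rail (a point): Middle of the front rail, a fixed brass rod 8 mm thick along the caddy's y, at x = -53, z = 60 mm in its frame. The rear rail, the same rod, is at x = 54, z = 75 mm, 2 to 9 mm behind upright bottles. Mind the room: wall cabinets overhang the back of the worktop beyond world x = 0.53 m, from 0.46 m up, so keep low at the far side.
- well_a (a point): Centre of the floor of one well, 67 mm across and 7 mm deep, at x = 15, y = +39, z = 11 mm in the caddy's frame. Either bottle may be in it at the start.
- well_b (a point): The same for the other well, at x = 15, y = -39, z = 11 mm in the caddy's frame.
- bottle_a: Amber glass bottle, plain paper band, wooden stopper; loose, 0.25 to 0.5 kg: 60 mm across up to 86 mm, rounded shoulder, neck 23 mm across from 116 mm. Origin: centre of its underside; z runs up its axis. It starts in one of the wells, tipped about 36 degrees to the caddy's front (-x), heel in the well, side on the front rail. It is pushed up about its heel and stands by itself once within some 24 degrees.
- stopper_a (a point): Middle of the amber bottle's wooden stopper (27 mm across, 20 mm high), on its axis 150 mm from its underside; at the start some 90 to 100 mm in front of the well's centre. A push of under 2 N here or on the neck, towards the caddy's back, stands the bottle up.
- bottle_b: Green glass bottle of the same shape, loose, standing upright in the other well; its top is 171 mm above the worktop. Origin: centre of its underside; z runs up its axis.
- bar (a joint): Angle of the retaining bar, a U of 8 mm brass rod hinged on the posts. 0 = fully down (cross rod level before the bottles' shoulders, at x = -30, z = 118 mm in the caddy's frame), 1.57 = straight up, starts at 1.7 to 1.88, leaning back behind the bottles. It swings over the top, clearing upright bottles by 8 mm; a tipped one is in its way. Stiff: stays where left, 1 to 2.5 N at the cross rod moves it.
- bar_grip (a point): Middle of the bar's cross rod (148 mm long, along the caddy's y, 90 mm from the hinge), where a dark wooden sleeve 44 mm long and 13 mm thick sits on it; moves with the bar.
- bar_hinge (a point): Middle of the bar's hinge axis, at x = 60, y = 0, z = 118 mm in the caddy's frame; the axis runs along the caddy's y.
- salt_box: Bystander, loose, to be left alone: round wooden salt box with a lid, 84 x 94 mm, 58 mm high. Origin at the centre of its underside.
- mill: Bystander, loose, to be left alone: wooden pepper mill, 58 mm across, 140 mm high. Origin at the centre of its underside.
- lemon_1: Bystander, loose, to be left alone: a lemon, about 55 x 75 mm. Origin at the centre of its underside.
- lemon_2: Bystander, loose, to be left alone: a lemon, about 52 x 72 mm. Origin at the centre of its underside.
- press: Bystander, loose, to be left alone: grey metal lemon press, 78 x 233 mm, 51 mm high, lying. Origin at the centre of its underside.
- folding_corkscrew: Bystander, loose, to be left alone: folding corkscrew with a brown handle, 18 x 115 mm, 12 mm high, lying. Origin at the centre of its underside.

How it is judged (in metres and radians):
On the way, in this order (a step that is already met when the one before it is completed fails the run):
1. the amber bottle stands upright, flat in its well, with the bar not yet down (angle between bottle_a's own z axis and vertical below 0.08 rad and z of bottle_a in the frame of caddy below 0.0145 m and (horizontal distance between bottle_a and well_a below 0.007 m or horizontal distance between bottle_a and well_b below 0.007 m) and value of joint bar above 0.3 rad), for 0.3 s.
2. the retaining bar is swung over and fully down in front of the bottles (value of joint bar below 0.06 rad), for 0.2 s.
At the end, for the whole second after the job is handed in: Both bottles stand upright (within 0.08 rad) and at rest, their undersides on the floor of a well (within 3.5 mm) and within 7 mm of its centre; the retaining bar is fully down in front of them (within 0.08 rad, 7 mm at the cross rod) (angle between each of bottle_a, bottle_b's own z axis and vertical below 0.08 rad and z of each of bottle_a, bottle_b in the frame of caddy below 0.0145 m and (horizontal distance between bottle_a and well_a below 0.007 m or horizontal distance between bottle_a and well_b below 0.007 m) and (horizontal distance between bottle_b and well_a below 0.007 m or horizontal distance between bottle_b and well_b below 0.007 m) and linear speed of each of bottle_a, bottle_b below 0.02 m/s and angular speed of each of bottle_a, bottle_b below 0.2 rad/s and value of joint bar below 0.08 rad); the robot touches nothing.
It fails at once if the amber bottle is lifted (z of bottle_a in the frame of caddy above 0.045 m).
It fails at once if the green bottle is lifted (z of bottle_b in the frame of caddy above 0.032 m).
It fails at once if the green bottle is knocked over (angle between bottle_b's own z axis and vertical above 0.4 rad).
It fails at once if a bystander is shoved or carried away (more than 30 mm) (distance of any of salt_box, mill, lemon_1, lemon_2, press, folding_corkscrew from where it was at the start of the episode above 0.03 m).
It also fails if it takes over 64 s, if anything falls off the work surface, if the arm or the gripper's body presses on something with over 40 N, if the wrist force passes 120 N, or if a joint passes its speed limit or range.

## Robot

A 6-joint arm with a two-finger parallel gripper is mounted at the origin on a cart in front of the work surface, level with it; the furniture and walls round the work are solid. World frame = base frame: x ahead of the robot, y to its left, z up, the work surface at z = 0. Lengths are in mm, angles in rad, forces in N, time in s.
With the tool pointing down it reaches from about 350 to 775 mm from the base axis. Payload 7.3 kg.
Tool frame: the origin (TCP) lies midway between the tips of the shut fingers; the grasp point (between the pads) lies 19 mm behind it; z points along the fingers, x is the direction in which the jaws open and shut, and the axes are right-handed (so a half turn about z gives the same grasp; the last joint's range is limited). The gripper opens to 92 mm and grips with 3 to 60 N. Pads are 19 mm wide; open, the fingers measure 130 mm over their backs; the gripper's body (75 mm by 190 mm) begins 47 mm behind the grasp point.
Start: joints at [0.997, 0.342, 1.524, -0, 1.275, -0.146], TCP at [217.795, 477.713, 226.741] pointing down, gripper open.
Joint ranges: [-2.53, 2.53], [-0.77, 2.02], [0.04, 2.7], [-1, 4.14], [0.28, 2.66], [-3.11, 3.11]. Speed limits (rad/s): [2.57, 2.57, 3.14, 3.14, 3.14, 3.14].

## Interface

Orientations are given as [roll, pitch, yaw] about the fixed x, y, z axes, in that order (R = Rz(yaw) Ry(pitch) Rx(roll)).
In Python, from plant import bot gives the robot as it stands.
- The arm moves only by the shell command python3 -m pendant 'ROWS' [OPENING]. ROWS is JSON, a list of rows, each an object with "linear": the shift along the world's x, y, z in mm, a list of three; "twist": the turn about the world's z in degrees. In form: [{"linear": [x, y, z], "twist": twist}, ...]. A call has 1 to 20 rows; each row is the pose to reach, as a shift and turn from the pose commanded when the call began; what a row does not reach only later rows make up. A row lasts 1/8 s, in which the tool goes at most 62.5 mm and 10.7 degrees, less where a joint would pass 70% of its speed; a pose out of reach is approached as far as the arm can. A call with a gripper value outside its range is refused whole. OPENING is the closure in counts, from 0 (fully open) to 255 (shut), set as the call begins (- or left out, the last holds). The fingers move at their own pace and stop on an object; the grip force is fixed at half the most. Time passes only in rows, so rows that repeat a pose let the fingers close. It gives the time, the measured TCP pose, the force and the opening at its end, in the units of the state.
- bot.get_obs(): the state, without advancing time (a new reading comes with each control period).
- bot.capture(name): name is "side" or "top"; returns a dict with "frame" (480x640x3 uint8, blue, green, red), "z_map" (480x640 float32, mm along the optical axis (not along the pixel's ray), 0 where there is no reading), "fx", "fy", "cx", "cy" (pixels), "k1" (the pictures are not rectified: a ray, as slopes to the right and down, at radius r is drawn at 1 + k1 r^2 times it, then the intrinsics apply), "rvec" (rotation vector, rad) and "tvec" (3), from world to camera coordinates, as OpenCV has them. Camera axes: x right, y down, z forward; pixel columns grow to the right and rows downward; lengths in mm; the calibration is good to about 2 mm. A picture is of the moment at which its call begins.
- bot.close_job(): hands the job in, once; it reports no verdict.
The state is a dict: "time": time; "joint_positions": joint angles; "dq": joint speeds; "tau": joint torques, N m; "tool_pos": TCP position; "tcp_rot": TCP orientation; "contact_force": force on the tool from outside, world axes, zero at the start; "moment": the same for the moment, N m; "grip_width": finger opening in mm.
Only numpy, scipy, OpenCV 4.12 (cv2) and the standard library are available. Lean on these libraries where they do the work, as an engineer would, in place of code of your own. Each camera call takes 0.05 s, during which the arm holds its last target. There are 200 camera calls.

## Working session

There is one attempt and no reset: what is moved stays moved. The work goes in short steps, Python scripts to look and compute and a shell command to move; the robot and the scene stay as the last step left them, time stands still between calls to the robot, and variables do not carry over. Pictures are saved under pics/ and viewed, about 8 in all and at most 12, crops included, and the job is handed in when it is done.

```bash
ls; mkdir -p pics
cat > h.py <<'E'
import numpy as np, cv2
from plant import bot
def cap(n):
    c=bot.capture(n); c['R']=cv2.Rodrigues(np.array(c['rvec'],float))[0]; c['t']=np.array(c['tvec'],float).ravel(); return c
def ray(c,u,v):
    # undistort by fixed point
    xd=(np.asarray(u,float)-c['cx'])/c['fx']; yd=(np.asarray(v,float)-c['cy'])/c['fy']; x,y=xd,yd
    for _ in range(20):
        s=1+c['k1']*(x*x+y*y); x,y=xd/s,yd/s
    return np.stack([x,y,np.ones_like(x)],-1)
def pts(c):
    v,u=np.mgrid[:480,:640]; P=ray(c,u,v)*c['z_map'][...,None]
    W=(P-c['t'])@c['R']; W[c['z_map']==0]=np.nan; return W
def onplane(c,u,v,z):
    d=ray(c,u,v)@c['R']; o=-c['R'].T@c['t']; return o+d*((z-o[2])/d[...,2:3])
E
python3 - <<'E'
from h import *
for n in ('side','top'):
    c=cap(n); cv2.imwrite(f'pics/{n}0.png',c['frame']); print(n,-c['R'].T@c['t'],c['R'][2],c['fx'],c['k1'],(c['z_map']>0).mean())
    np.save(f'pics/{n}0.npy',pts(c))
print(bot.get_obs())
E
```

```text
pics
side [ 252.43319649 1198.5646949  1049.13761581] [ 0.11918771 -0.80295826 -0.58399685] 551.2400578814963 -0.012408979970882123 0.9959602864583333
top [ 346.14422188  -73.03364618 1345.10557605] [ 0.07103972 -0.01177291 -0.99740401] 478.63752558095433 -0.10708405285305322 0.9960384114583334
{'time': 0.1, 'joint_positions': array([ 9.97044840e-01,  3.42686049e-01,  1.52492448e+00, -9.63836304e-06,
        1.27540053e+00, -1.45985938e-01]), 'dq': array([-0.00120397, -0.00030992, -0.00237395,  0.00018216,  0.00054724,
       -0.00136273]), 'tau': array([ 1.75604135e-03, -4.32007778e+01, -2.44691777e+01,  7.18681631e-02,
        5.26018068e-02, -9.72017602e-06]), 'tool_pos': array([217.56562159, 477.39577905, 226.09628859]), 'tcp_rot': array([-3.14139544e+00,  1.40465954e-03,  1.14303373e+00]), 'contact_force': array([-0.13089155, -0.44380462,  0.43010588]), 'moment': array([ 0.05093443,  0.02713995, -0.01293617]), 'grip_width': 91.9850428870805}
```

View pics/side0.png

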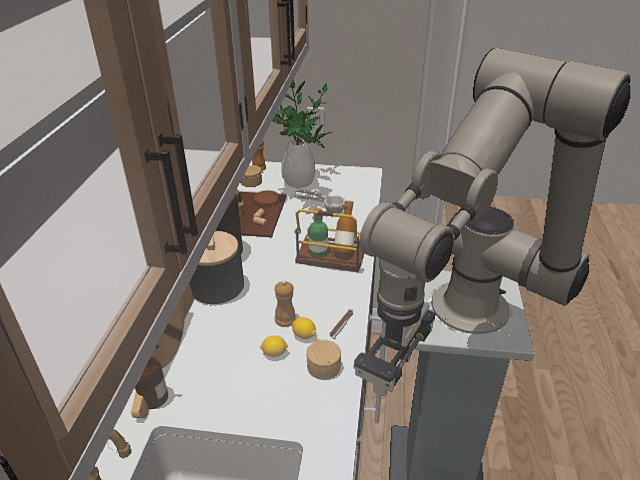

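View pics/top0.png

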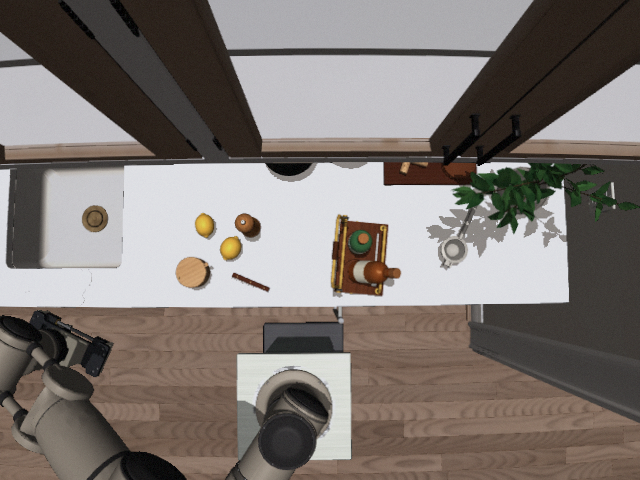

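The side view shows the green bottle at (317,235), the amber at (345,235), and the bar on the left at (298,225). In the top view the caddy is at (360,258). The bar is on its left (+y) at col 340, the green bottle is at (360,241), and the amber one at (375,271) is tipped right, stopper at (394,272). So caddy front ≈ world -y.

Run:
```python
from h import *
f=cv2.imread('pics/top0.png'); W=np.load('pics/top0.npy')
cv2.imwrite('pics/topcrop.png',cv2.resize(f[205:305,315:415],None,fx=6,fy=6,interpolation=cv2.INTER_CUBIC))
g=cv2.imread('pics/side0.png'); cv2.imwrite('pics/sidecrop.png',cv2.resize(g[190:280,280:380],None,fx=6,fy=6,interpolation=cv2.INTER_CUBIC))
roi=np.zeros((480,640),bool); roi[205:305,325:400]=1
def show(n,m): print(n,m.sum(),np.round(np.nanmedian(W[m],0)),np.round(np.nanmin(W[m],0)),np.round(np.nanmax(W[m],0)))
z=W[...,2]
b=roi&(z>11)&(z<24); show('base',b)
r=cv2.minAreaRect(W[b][:,:2].astype(np.float32)); print(r)
hi=roi&(z>180); show('high',hi)
b2=roi&(z>130)&(z<180); show('130-180',b2)
hsv=cv2.cvtColor(f,cv2.COLOR_BGR2HSV)
for k,(v,u) in {'stopper':(272,395),'green':(239,362),'bar':(240,341)}.items(): print(k,W[v-2:v+3,u-2:u+3].reshape(-1,3).round()[::4])
```

```text
base 1692 [ 426. -189.   18.] [ 312. -266.   11.] [ 522. -118.   24.]
((417.43359375, -191.52264404296875), (133.16351318359375, 202.82765197753906), 84.3611068725586)
high 292 [ 423. -112.  209.] [ 335. -129.  185.] [ 513. -102.  216.]
130-180 296 [ 378. -241.  159.] [ 334. -274.  130.] [ 520. -113.  178.]
stopper [[ 377. -257.  163.]
 [ 378. -268.  158.]
 [ 375. -266.  158.]
 [ 372. -262.  162.]
 [ 370. -259.  166.]
 [ 368. -257.  163.]
 [ 368. -268.  155.]]
green [[ 459. -175.  175.]
 [ 459. -185.  172.]
 [ 457. -183.  172.]
 [ 454. -181.  171.]
 [ 452. -178.  175.]
 [ 450. -176.  166.]
 [ 450. -186.  168.]]
bar [[ 472. -131.   17.]
 [ 466. -139.   78.]
 [ 469. -139.   17.]
 [ 466. -136.   21.]
 [ 464. -133.   14.]
 [ 461. -130.   18.]
 [ 455. -138.   77.]]
```

View pics/topcrop.png

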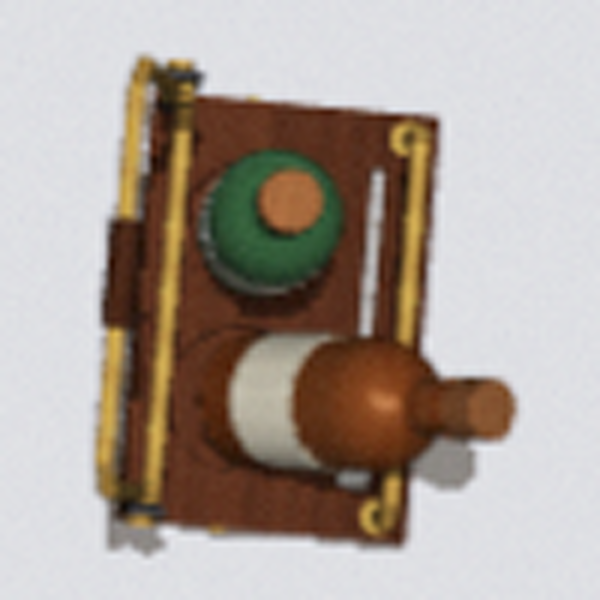

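View pics/sidecrop.png

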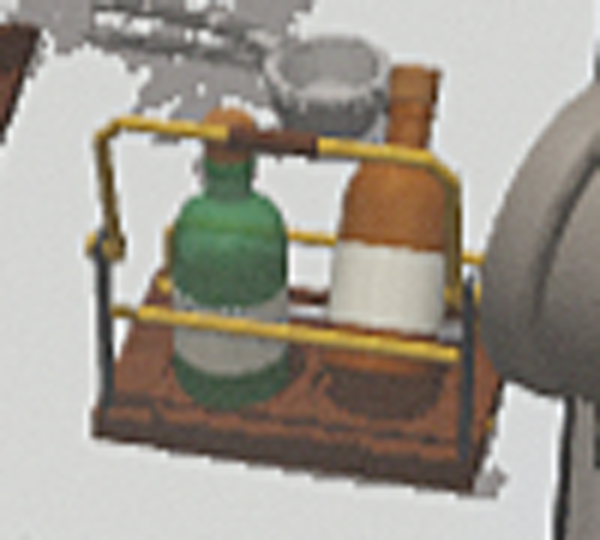

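The crops confirm it: the amber bottle is in the well nearer the robot (well_a), leaning to -y, and the bar leans behind towards +y. The caddy is centred at about (417,-191), yaw about 85°. I'll check the clearance on the approach side before moving.

Run:
```python
from h import *
for n in ('top','side'):
    W=np.load(f'pics/{n}0.npy'); x,y,z=W[...,0],W[...,1],W[...,2]
    m=(x>200)&(x<520)&(y<-290)&(y>-480)&(z>45); print(n,m.sum(), W[m].min(0) if m.any() else '',W[m].max(0) if m.any() else '')
    m=(x>340)&(x<400)&(y<-245)&(y>-290)&(z>130)&(z<200); print('stopper',m.sum(),np.median(W[m],0),W[m].min(0),W[m].max(0))
    m=(x>330)&(x<520)&(y<-90)&(y>-135)&(z>195)&(z<225); P=W[m]; print('bar',m.sum(),np.median(P,0),np.percentile(P,[5,95],axis=0),np.polyfit(P[:,0],P[:,1],1))
    m=(x>430)&(x<480)&(y<-150)&(y>-210)&(z>165)&(z<180); print('green top',np.median(W[m],0))
```

```text
top 372 [ 387.05151801 -479.65470218   45.00532937] [ 519.82533763 -367.5954098   341.80122864]
stopper 131 [ 370.11944598 -257.90546974  155.93772423] [ 357.62439874 -277.26261401  137.27625037] [ 383.24631918 -245.15227981  166.24166449]
bar 284 [ 422.76320103 -112.18793113  208.99262092] [[ 346.77753032 -120.75307436  201.36986181]
 [ 499.83719186 -104.56209995  213.83900168]] [ -0.09768469 -71.11931215]
green top [ 456.96360687 -183.49010337  170.91725037]
side 125 [ 397.90765187 -479.43126727   45.05958636] [ 519.88322415 -378.82424417  341.92792689]
stopper 75 [ 370.43189271 -254.85006724  151.33997535] [ 357.6036804  -276.02089734  130.36105778] [ 384.1760601  -245.2055478   164.33552654]
bar 200 [ 421.58866103 -110.00701133  207.63796564] [[ 344.26883819 -119.61976691  199.24230937]
 [ 501.18580608 -101.05784368  212.89635449]] [ -0.08936752 -72.51064715]
green top [ 457.65781762 -186.62515412  171.57090494]
```

```bash
python3 -m pendant '[{"linear":[180,-400,35],"twist":-71},{"linear":[180,-400,35],"twist":-71},{"linear":[180,-400,35],"twist":-71},{"linear":[180,-400,35],"twist":-71},{"linear":[180,-400,35],"twist":-71},{"linear":[180,-400,35],"twist":-71},{"linear":[180,-400,35],"twist":-71},{"linear":[180,-400,35],"twist":-71},{"linear":[180,-400,35],"twist":-71}]' 255
```

```text
time: 1.23
tool_pos: [397.4, 77.8, 261.4]
tcp_rot: [-3.141, 0.001, -0.097]
contact_force: [0.0, 0.4, -1.2]
grip_width: 5.8
```

```bash
python3 -m pendant '[{"linear":[-27,-386,0],"twist":0},{"linear":[-27,-386,0],"twist":0},{"linear":[-27,-386,0],"twist":0},{"linear":[-27,-386,0],"twist":0},{"linear":[-27,-386,0],"twist":0},{"linear":[-27,-386,0],"twist":0},{"linear":[-27,-386,0],"twist":0},{"linear":[-27,-386,-60],"twist":0},{"linear":[-27,-386,-120],"twist":0},{"linear":[-27,-386,-128],"twist":0},{"linear":[-27,-386,-128],"twist":0}]'
python3 - <<'E'
from h import *
c=cap('top'); d=cap('side')
a=cv2.resize(c['frame'][190:310,310:430],None,fx=4,fy=4,interpolation=cv2.INTER_CUBIC)
b=cv2.resize(d['frame'][170:290,270:350],None,fx=4,fy=4,interpolation=cv2.INTER_CUBIC)
cv2.imwrite('pics/p1.png',np.hstack([a,b]))
E
```

```text
time: 2.6
tool_pos: [371.9, -307.5, 134.9]
tcp_rot: [3.141, -0.001, -0.094]
contact_force: [0.3, -0.2, 1.0]
grip_width: 0.2
```

View pics/p1.png

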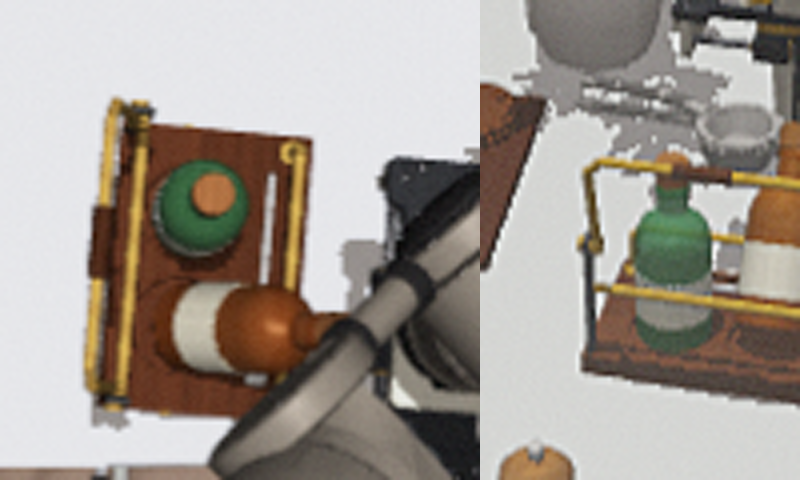

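The top view shows the bottle leaning on the rail at (260,325), with the gripper in front of its stopper. I'll push slowly along the caddy's +x.

```bash
python3 -m pendant '[{"linear":[1,8,0],"twist":0},{"linear":[1,14,0],"twist":0},{"linear":[2,18,0],"twist":0},{"linear":[2,22,0],"twist":0},{"linear":[2,26,0],"twist":0},{"linear":[3,30,0],"twist":0},{"linear":[3,34,0],"twist":0},{"linear":[4,38,0],"twist":0},{"linear":[4,42,0],"twist":0},{"linear":[4,46,0],"twist":0},{"linear":[5,50,0],"twist":0},{"linear":[5,54,0],"twist":0},{"linear":[5,58,0],"twist":0},{"linear":[6,62,0],"twist":0},{"linear":[6,66,0],"twist":0},{"linear":[7,70,0],"twist":0},{"linear":[7,74,0],"twist":0},{"linear":[7,78,0],"twist":0},{"linear":[8,82,0],"twist":0},{"linear":[8,86,0],"twist":0}]'
python3 - <<'E'
from h import *
c=cap('top'); d=cap('side')
a=cv2.resize(c['frame'][190:310,310:430],None,fx=4,fy=4,interpolation=cv2.INTER_CUBIC)
b=cv2.resize(d['frame'][170:290,280:380],None,fx=4,fy=4,interpolation=cv2.INTER_CUBIC)[:, :320]
cv2.imwrite('pics/p2.png',np.hstack([a,b]))
E
```

```text
time: 5.2
tool_pos: [378.9, -222.0, 133.8]
tcp_rot: [3.142, -0.0, -0.096]
contact_force: [1.1, 0.3, -0.3]
grip_width: 0.5
```

View pics/p2.png

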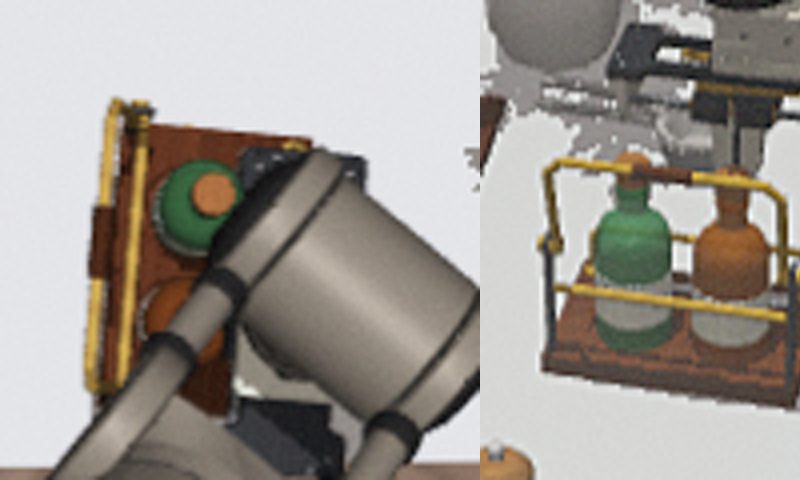

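The side view shows the amber bottle at (735,250) upright beside the green one. I'll back off, rise, and go over to behind the bar, then measure.

```bash
python3 -m pendant '[{"linear":[-2,-20,0],"twist":0},{"linear":[-3,-40,0],"twist":0},{"linear":[-3,-40,60],"twist":0},{"linear":[-3,-40,120],"twist":0},{"linear":[-3,-40,145],"twist":0},{"linear":[10,10,145],"twist":0},{"linear":[25,60,145],"twist":0},{"linear":[40,110,145],"twist":0},{"linear":[45,150,145],"twist":0},{"linear":[45,150,145],"twist":0},{"linear":[45,150,145],"twist":0}]'
python3 - <<'E'
from h import *
c=cap('top'); d=cap('side')
a=cv2.resize(c['frame'][190:310,310:430],None,fx=4,fy=4,interpolation=cv2.INTER_CUBIC)
b=cv2.resize(d['frame'][170:290,280:360],None,fx=4,fy=4,interpolation=cv2.INTER_CUBIC)
cv2.imwrite('pics/p3.png',np.hstack([a,b]))
for n,k in (('top',c),('side',d)):
    W=pts(k);x,y,z=W[...,0],W[...,1],W[...,2]
    for nm,x0,y0 in (('amber',380,-173),('green',457.6,-180)):
        m=(np.hypot(x-x0,y-y0)<45)&(z>167)&(z<180); print(n,nm,'top',m.sum(),np.median(W[m],0) if m.any() else '')
        m=(np.hypot(x-x0,y-y0)<35)&(z>130)&(z<150); print(n,nm,'neck',m.sum(),np.median(W[m],0) if m.any() else '')
E
```

```text
time: 6.68
tool_pos: [424.1, -73.6, 278.8]
tcp_rot: [3.141, -0.0, -0.097]
contact_force: [-0.2, -0.7, 0.7]
grip_width: 0.2
top amber top 80 [ 380.47117114 -172.310501    171.07843264]
top amber neck 1 [ 386.26946454 -161.54057355  149.24969356]
top green top 37 [ 454.38766987 -190.52974442  170.92680124]
top green neck 2 [ 444.09720726 -186.52381929  145.69710663]
side amber top 23 [ 379.56495482 -175.84863703  171.00718201]
side amber neck 46 [ 377.91430138 -165.51673373  138.81277056]
side green top 25 [ 458.60705559 -187.10281836  171.14318137]
side green neck 42 [ 454.33470231 -176.02184898  140.94875036]
```

View pics/p3.png

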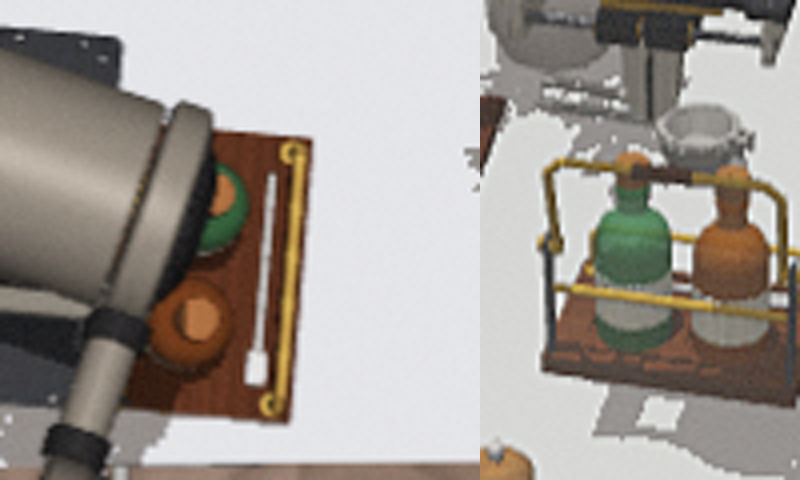

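The top view shows the amber stopper at (200,320) centred over its well. Depth puts its top at z=171 and (380,-172), which matches upright and seated. Next I'll go down behind the bar and push it over.

```bash
python3 -m pendant '[{"linear":[0,0,-50],"twist":0},{"linear":[0,0,-90],"twist":0},{"linear":[0,0,-96],"twist":0},{"linear":[-1,-10,-96],"twist":0},{"linear":[-2,-18,-96],"twist":0},{"linear":[-2,-24,-96],"twist":0},{"linear":[-3,-30,-96],"twist":0},{"linear":[-3,-36,-96],"twist":0},{"linear":[-4,-42,-96],"twist":0},{"linear":[-5,-48,-96],"twist":0},{"linear":[-5,-54,-96],"twist":0},{"linear":[-6,-60,-96],"twist":0},{"linear":[-6,-66,-96],"twist":0},{"linear":[-7,-72,-96],"twist":0},{"linear":[-7,-78,-96],"twist":0},{"linear":[-8,-84,-96],"twist":0},{"linear":[-9,-90,-96],"twist":0},{"linear":[-9,-94,-96],"twist":0},{"linear":[-9,-94,-96],"twist":0}]'
python3 - <<'E'
from h import *
c=cap('top'); d=cap('side')
a=cv2.resize(c['frame'][190:310,310:430],None,fx=4,fy=4,interpolation=cv2.INTER_CUBIC)
b=cv2.resize(d['frame'][170:290,280:360],None,fx=4,fy=4,interpolation=cv2.INTER_CUBIC)
cv2.imwrite('pics/p4.png',np.hstack([a,b]))
E
```

```text
time: 9.15
tool_pos: [414.9, -166.8, 182.8]
tcp_rot: [3.141, -0.0, -0.097]
contact_force: [0.5, 0.3, 0.4]
grip_width: 0.3
```

View pics/p4.png

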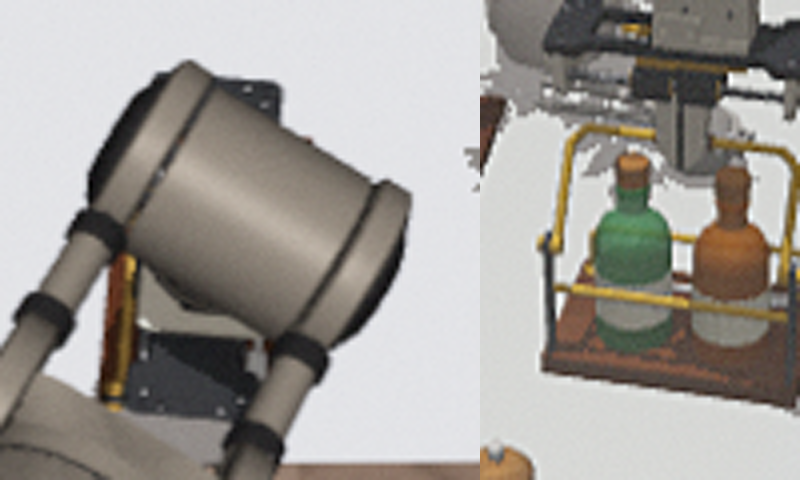

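The side view shows the bar swung forward past the stoppers (cross rod at about (600,130) to (790,150)), both bottles upright. I'll rise over the rod and press it down along its arc.

```bash
python3 -m pendant '[{"linear":[0,5,15],"twist":0},{"linear":[3,4,38],"twist":0},{"linear":[3,-10,38],"twist":0},{"linear":[3,-24,36],"twist":0},{"linear":[3,-25,26],"twist":0},{"linear":[3,-26,18],"twist":0},{"linear":[3,-28,10],"twist":0},{"linear":[2,-33,5],"twist":0},{"linear":[2,-38,0],"twist":0},{"linear":[2,-43,-8],"twist":0},{"linear":[1,-47,-15],"twist":0},{"linear":[1,-51,-23],"twist":0},{"linear":[1,-54,-31],"twist":0},{"linear":[0,-55,-39],"twist":0},{"linear":[0,-56,-45],"twist":0},{"linear":[0,-57,-50],"twist":0},{"linear":[0,-57,-54],"twist":0},{"linear":[0,-57,-54],"twist":0}]'
python3 - <<'E'
from h import *
c=cap('top'); d=cap('side')
a=cv2.resize(c['frame'][190:310,310:430],None,fx=4,fy=4,interpolation=cv2.INTER_CUBIC)
b=cv2.resize(d['frame'][170:290,280:360],None,fx=4,fy=4,interpolation=cv2.INTER_CUBIC)
cv2.imwrite('pics/p5.png',np.hstack([a,b]))
E
```

```text
time: 11.5
tool_pos: [414.7, -223.1, 128.5]
tcp_rot: [-3.141, 0.0, -0.096]
contact_force: [-0.3, 0.2, 0.6]
grip_width: 0.4
```

View pics/p5.png

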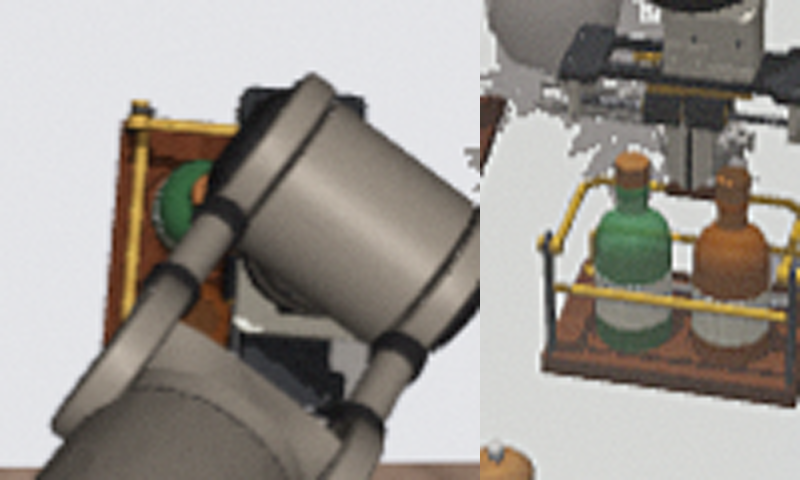

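The bar is nearly down under the fingertips (sleeve at (690,190) in the side part), and the bottles are standing. I'll press the last millimetres and watch the force.

```bash
python3 -m pendant '[{"linear":[0,0,-1],"twist":0},{"linear":[0,0,-2],"twist":0},{"linear":[0,0,-3],"twist":0},{"linear":[0,0,-4],"twist":0},{"linear":[0,0,-4],"twist":0}]'; python3 -m pendant '[{"linear":[0,0,-1],"twist":0},{"linear":[0,0,-2],"twist":0},{"linear":[0,0,-2],"twist":0}]'
```

```text
time: 12.22
tool_pos: [414.8, -223.3, 124.7]
tcp_rot: [3.142, -0.0, -0.096]
contact_force: [-0.2, -1.2, 0.2]
grip_width: 0.2
time: 12.6
tool_pos: [415.0, -223.4, 124.1]
tcp_rot: [3.141, -0.001, -0.096]
contact_force: [-3.3, 2.5, 13.6]
grip_width: 0.5
```

It hit the hard stop (14 N at z=124.1, expected about 124.5). I'll hold, lift clear, retreat, and check.

```bash
python3 -m pendant '[{"linear":[0,0,-0.5],"twist":0},{"linear":[0,0,-0.5],"twist":0},{"linear":[0,0,-0.5],"twist":0},{"linear":[0,0,15],"twist":0},{"linear":[0,-30,60],"twist":0},{"linear":[-20,-80,110],"twist":0},{"linear":[-40,-130,140],"twist":0},{"linear":[-50,-180,140],"twist":0},{"linear":[-50,-180,140],"twist":0},{"linear":[-50,-180,140],"twist":0},{"linear":[-50,-180,140],"twist":0}]'
python3 - <<'E'
from h import *
c=cap('top'); d=cap('side')
a=cv2.resize(c['frame'][190:310,310:430],None,fx=4,fy=4,interpolation=cv2.INTER_CUBIC)
b=cv2.resize(d['frame'][170:290,280:360],None,fx=4,fy=4,interpolation=cv2.INTER_CUBIC)
cv2.imwrite('pics/p6.png',np.hstack([a,b]))
ex=np.array([.095,.9955]);ey=np.array([-.9955,.095])
for n,k in (('top',c),('side',d)):
    W=pts(k);z=W[...,2];q=W[...,:2]-[417.4,-191.5];X=q@ex;Y=q@ey
    for nm,Y0 in (('amber',39),('green',-39)):
        m=(np.hypot(X-15,Y-Y0)<25)&(z>168)&(z<180)
        if m.any(): print(n,nm,m.sum(),np.median(X[m]),np.median(Y[m]),np.median(z[m]))
    m=(X>-50)&(X<-8)&(abs(Y)<70)&(z>105)&(z<150)&(np.hypot(X-15,abs(Y)-39)>34)
    if m.any(): print(n,'bar',m.sum(),np.median(X[m]),np.percentile(z[m],[10,50,90]))
E
```

```text
time: 13.98
tool_pos: [365.2, -401.9, 262.4]
tcp_rot: [-3.141, 0.0, -0.095]
contact_force: [0.4, 0.8, 0.3]
grip_width: 0.7
top amber 75 15.41339986446634 38.83406066203495 170.855634409756
top green 80 11.351990330222247 -38.50854592539349 171.14498091731787
top bar 201 -30.56653158115285 [118.41007016 121.7737705  125.4205362 ]
side amber 39 15.3652510620112 40.12823155811254 171.23814646692426
side green 37 13.392095351980968 -37.97578726005651 170.8823898754315
side bar 90 -28.082652076872492 [116.25155663 121.2160906  125.37345332]
```

View pics/p6.png

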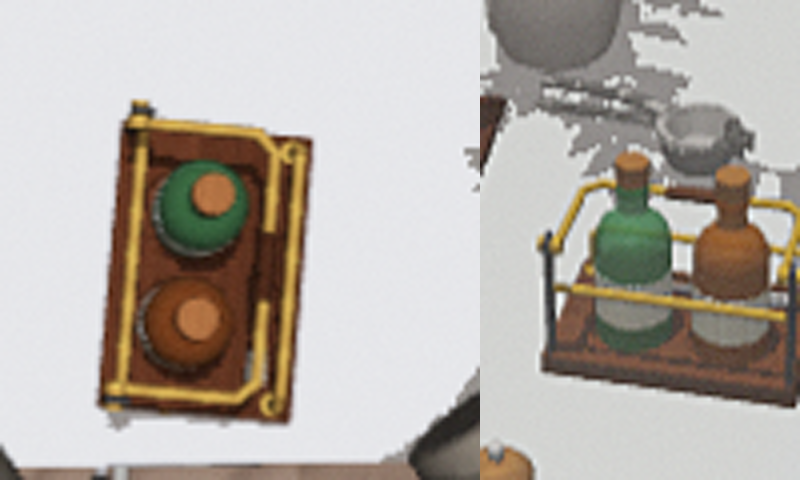

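The bar is down (sleeve at (270,265) in the top part) and both stoppers are over their wells. I'll move the arm away from the plant a little before handing in.

```bash
python3 -m pendant '[{"linear":[-30,40,20],"twist":0},{"linear":[-30,60,40],"twist":0},{"linear":[-30,60,40],"twist":0},{"linear":[-30,60,40],"twist":0},{"linear":[-30,60,40],"twist":0}]' && python3 -c "
from plant import bot
print(bot.close_job())"
```

```text
time: 14.7
tool_pos: [334.8, -343.5, 301.7]
tcp_rot: [-3.14, 0.001, -0.096]
contact_force: [-0.5, -0.0, 0.5]
grip_width: 0.5
the job is handed in; nothing more can be done
None
```

The amber bottle is back upright in its well, and the retaining bar is over and pressed fully down in front of both bottles. I handed the job in at about 14.7 s; no verdict was reported.

- **How it was done:** I pushed the bottle's stopper with the shut fingers until the bottle dropped flat. I then pushed the bar over from behind and pressed it to its stop, which pushed back with about 14 N.
- **Bottles:** In the last pictures both tops stand at z ≈ 171 mm. Both stoppers are over their wells: amber within about 1 mm, green within 2 to 4 mm.
- **Bar:** The cross rod reads x ≈ -28 to -31 mm with its upper surface at about 121.5 mm, where about 122 is expected, which fits fully down.
- **Clearance:** The arm was clear, with contact force near zero before handing in.

No check failed. The green bottle's offset is within the camera calibration, though the two views differed by about 2 mm. I did not measure the bystanders again, but the arm stayed well above those it passed.

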